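# Locate a bracket in the drilling jig

## Robot

A 6-joint arm with a two-finger parallel gripper is mounted at the origin on a cart in front of the work surface, level with it; the furniture and walls round the work are solid. World frame = base frame: x ahead of the robot, y to its left, z up, the work surface at z = 0. Lengths are in m, angles in rad, forces in N, time in s.
With the tool pointing down it reaches from about 0.3 to 0.775 m from the base axis. Payload 14.6 kg.
Tool frame: the origin (TCP) lies at the very end of the fingers, on their centre line; the grasp point (between the pads) lies 19 mm behind it; z points along the fingers, y is the line along which they close (so a half turn about z gives the same grasp; the last joint's range is limited). The gripper opens to 94 mm and grips with 3 to 60 N. Pads are 16 mm wide; open, the fingers measure 119 mm over their backs; the gripper's body (75 mm by 177 mm) begins 78 mm behind the grasp point.
Start: joints at [-1.332, 0.3, 1.521, -0, 1.321, -0.067], TCP at [0.166, -0.524, 0.205] pointing down, gripper open.
Joint ranges: [-3.03, 3.03], [-0.79, 2.21], [0.23, 2.52], [-1.04, 4.18], [0, 3.07], [-2.55, 2.55]. Speed limits (rad/s): [2.22, 2.22, 2.57, 3.14, 3.14, 3.14].

## Interface

Orientations are given as [roll, pitch, yaw] about the fixed x, y, z axes, in that order (R = Rz(yaw) Ry(pitch) Rx(roll)).
In Python, from station import ctrl gives the robot as it stands.
- The arm moves only by the tool move_arm, never from a script. Its argument "increments" is a list of rows, each a list of 7 numbers: the opening, from 0 (shut) to 1 (fully open), then the shift along the tool's x, y, z in units of 50 mm (1.0 is 50 mm), then the turn, a rotation vector about the tool's x, y, z in rad. In form: [[claw, tx, ty, tz, rx, ry, rz], ...]. A call has 1 to 20 rows; each row shifts and turns the commanded pose from where the row before left it, along the tool's axes as they then stand; what a row does not reach is not made up. A row lasts 1/10 s, in which the tool goes at most 50 mm and 8.59 degrees, less where a joint would pass 70% of its speed; a pose out of reach is approached as far as the arm can. A call is refused whole if a number of a shift passes 1 or a number of a turn 0.15, either way. A call with a gripper value outside its range is refused whole. The fingers move at their own pace and stop on an object; "force" is the grip in N (left out, the last holds). Time passes only in rows, so rows that do not move let the fingers close. It gives the time, the measured TCP pose, the force, the opening and the grip force at its end, in the units of the state.
- ctrl.get_obs(): the state, without advancing time (a new reading comes with each control period).
- ctrl.camera(name): name is "scene" or "top" or "wrist"; returns a dict with "color" (420x560x3 uint8, blue, green, red), "K" (3x3 intrinsics, pixels), "pose" (4x4, takes a point from camera to world coordinates); the wrist camera has in their place "tool_from_camera" (4x4, takes a point from camera to tool coordinates, whose origin is the TCP and whose axes are the flange's). Camera axes: x right, y down, z forward; pixel columns grow to the right and rows downward; lengths in m; the calibration is good to about 2 mm. A picture is of the moment at which its call begins: read the wrist's pose just before it. There is no depth.
- ctrl.hand_in(): hands the job in; it is judged then, once.
Trained networks look in a picture, given as the dict that the camera call returned (one of the last four; its "shot" number tells which), for a name from the list of things; names that differ only in an ending like _2 or _b are one class to them, and where a whole thing is asked for, a point or a joint stands for the part that bears it (a point fixed in the world has none). Each returns a list of dicts, best first, with "conf" (0 to 1); they miss things now and then, are a little off and sometimes report something else, mostly with a low value. They report only what shows in the picture. A call takes as long as a camera call.
- ctrl.cut_out(name, picture): "mask" (420x560 bool, what is visible of it) and "centre" ([row, column] in pixels, amid what is visible of it).
The state is a dict: "time_s": time; "qpos": joint angles; "joint_vel": joint speeds; "tau": joint torques, N m; "ee_pos": TCP position; "eef_rot": TCP orientation; "force": force on the tool from outside, world axes, zero at the start; "moment": the same for the moment, N m; "grip_width": finger opening in m; "grip_force": force on a finger pad.
Only numpy, scipy, OpenCV 4.12 (cv2) and the standard library are available. Lean on these libraries where they do the work, as an engineer would, in place of code of your own. Each camera call takes 0.05 s, during which the arm holds its last target. There are 200 camera calls.

## Task

Lay the blue bracket flat on the plywood drilling jig and locate it for drilling: first press its long bright edge squarely against both steel dowels together, so that both bear, then, keeping it on the dowels, slide it along and press its short bright edge against the end stop. Press each time with roughly 10 N for a moment, over and above the few newtons that the sliding itself takes, never with more than 20 N on a dowel or the stop; leave the bracket lying flat with no gap at any of the three and let go of it. Do not knock the wax tin, screw jar, glue bottle or chuck key about.

Things in the scene. Friction and masses are not known exactly. Their poses are not given: they have to be found in the camera images.
- bracket: loose blue bracket, about 0.45 kg: base plate 70 (its x) by 110 (its y) by 12 mm thick; a round upright socket, 30 mm in diameter, rises from its centre to 48 mm above the underside: grasp it there. Origin: centre of the underside, z up. Bright steel edges: the long one at x = +35 mm goes to the dowels, the short one at y = +55 mm to the end stop. Starts flat, x roughly away from the robot
- jig: fixed plywood board 140 (its x, away from the robot) by 200 (its y, to the left) by 18 mm thick; origin: centre of its underside, z up. Two dowels stand near its far side, an end stop near its left end; the rest of its top is flat and clear. The located bracket has its axes parallel to the jig's and its origin at jig x = 14, y = 20, z = 18 mm
- dowel_right: fixed upright steel dowel, 12 mm in diameter, 22 mm tall, standing on the board at jig x = 55 mm, y = -15 mm; origin: centre of its foot, 18 mm above the board's underside. The bracket touches its near side, at jig x = 49 mm. It is rigid
- dowel_left: the other such dowel, at jig x = 55 mm, y = 55 mm
- end_stop: fixed, rigid: aluminium block 34 (jig x) by 16 (jig y) by 24 mm tall with a round steel button, 10 mm in diameter, standing 8 mm out of it towards -y of the jig, 7 mm above the board. Origin: under the centre of the button's face, on the board's top, at jig x = 14, y = 75, z = 18 mm. Axes as the jig's
- edge_right (a point): point on the bracket's long bright edge, at bracket x = 35, y = -35, z = 6 mm; touches dowel_right when located
- edge_left (a point): point on the bracket's long bright edge, at bracket x = 35, y = 35, z = 6 mm; touches dowel_left when located
- end_edge (a point): middle of the bracket's short bright edge, at bracket x = 0, y = 55, z = 6 mm; touches the end stop's button when located
- wax_tin: bystander: round tin, 82 mm wide, 39 mm tall, origin at the centre of its underside
- screw_jar: bystander: jar with a green lid, 60 mm wide, 78 mm tall, origin at the centre of its underside
- glue_bottle: bystander: small white bottle with a red nozzle, 29 mm wide, 110 mm tall, origin at the centre of its underside
- chuck_key: bystander: steel T-handle key lying flat, 80 by 90 by 12 mm, origin at the centre of its underside

How it is judged:
By the outcome, as a careful person would: the job done as asked, in the order asked, and still so for the second after the job is handed in, with the robot touching nothing.
It also fails if it takes over 64 s, if anything falls off the work surface, if the arm or the gripper's body presses on something with over 40 N, if the wrist force passes 120 N, or if a joint passes its speed limit or range.

## Working session

There is one attempt and no reset: what is moved stays moved. The work goes in short steps, Python scripts to look and compute and a tool call to move; the robot and the scene stay as the last step left them, time stands still between calls to the robot, and variables do not carry over. Pictures are saved under pics/ and viewed, at most 10 in all, crops included, and the job is handed in when it is done.

Besides the shell and the picture viewer there is one more tool, called after ">>>" by a JSON object that holds its "name" and its "arguments". move_arm: Moves the arm, as the interface text tells. Its arguments: {"type":"object","properties":{"increments":{"type":"array","items":{"type":"array","items":{"type":"number"}}},"force":{"type":"number"}},"required":["increments"]}

```bash
ls; mkdir -p pics
python3 - <<'E'
from station import ctrl
import cv2,numpy as np
o=ctrl.get_obs();print({k:np.round(v,3).tolist() for k,v in o.items()})
for n in ("scene","top"):
    p=ctrl.camera(n);cv2.imwrite(f"pics/{n}0.png",p["color"])
    print(n,np.round(p["K"],1).tolist(),np.round(p["pose"],4).tolist())
    for t in ("bracket","jig","dowel_left","end_stop","wax_tin","screw_jar","glue_bottle","chuck_key"):
        print(t,[(round(d["conf"],2),np.round(d["centre"],1).tolist(),int(d["mask"].sum())) for d in ctrl.cut_out(t,p)][:3])
E
```

```text
pics
{'time_s': 0.0, 'qpos': [-1.332, 0.3, 1.522, -0.0, 1.321, -0.067], 'joint_vel': [-0.0, -0.001, -0.001, -0.002, -0.002, -0.0], 'tau': [-0.002, -53.181, -35.274, 0.071, 0.024, -0.0], 'ee_pos': [0.166, -0.524, 0.205], 'eef_rot': [-3.14, -0.0, 0.306], 'force': [0.067, 0.312, -0.859], 'moment': [0.048, 0.069, -0.007], 'grip_force': 0.0, 'grip_width': 0.094}
scene [[479.5, 0.0, 284.7], [0.0, 479.5, 203.9], [0.0, 0.0, 1.0]] [[0.8992, -0.2226, 0.3767, 0.2636], [-0.4375, -0.4426, 0.7827, -0.6567], [-0.0075, -0.8686, -0.4954, 0.5415], [0.0, 0.0, 0.0, 1.0]]
bracket [(0.82, [273.8, 326.8], 1728), (0.28, [174.6, 216.5], 160)]
jig [(0.91, [197.8, 233.8], 3420)]
dowel_left [(0.71, [198.5, 235.4], 3426), (0.51, [172.6, 238.3], 13), (0.39, [181.4, 257.5], 48)]
end_stop [(0.63, [172.8, 217.3], 160)]
wax_tin [(0.77, [197.8, 319.5], 1002), (0.68, [172.6, 218.7], 154), (0.5, [173.3, 238.3], 30)]
screw_jar [(0.84, [213.2, 349.1], 1303)]
glue_bottle [(0.56, [168.9, 281.3], 410), (0.43, [272.4, 324.0], 1730)]
chuck_key [(0.63, [175.3, 192.5], 271), (0.51, [268.2, 327.8], 1776)]
top [[379.1, 0.0, 284.7], [0.0, 379.1, 207.4], [0.0, 0.0, 1.0]] [[0.0105, -0.9959, 0.0901, 0.5591], [-0.9999, -0.0099, 0.0078, 0.1642], [-0.0068, -0.0902, -0.9959, 0.8939], [0.0, 0.0, 0.0, 1.0]]
bracket [(0.91, [212.1, 383.2], 1404)]
jig [(0.59, [232.1, 244.2], 5279)]
dowel_left []
end_stop [(0.64, [230.5, 201.3], 149), (0.18, [211.1, 381.9], 1452)]
wax_tin [(0.74, [211.5, 381.7], 1418), (0.59, [161.5, 291.8], 1118)]
screw_jar [(0.9, [155.2, 339.2], 708)]
glue_bottle [(0.61, [173.1, 227.4], 192)]
chuck_key [(0.61, [260.9, 174.6], 356)]
```

Run:
```python
import cv2
a=cv2.imread("pics/top0.png")[110:310,140:440]
cv2.imwrite("pics/top0c.png",cv2.resize(a,None,fx=2.6,fy=2.6,interpolation=cv2.INTER_CUBIC))
```

```text
(no output)
```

View pics/top0c.png

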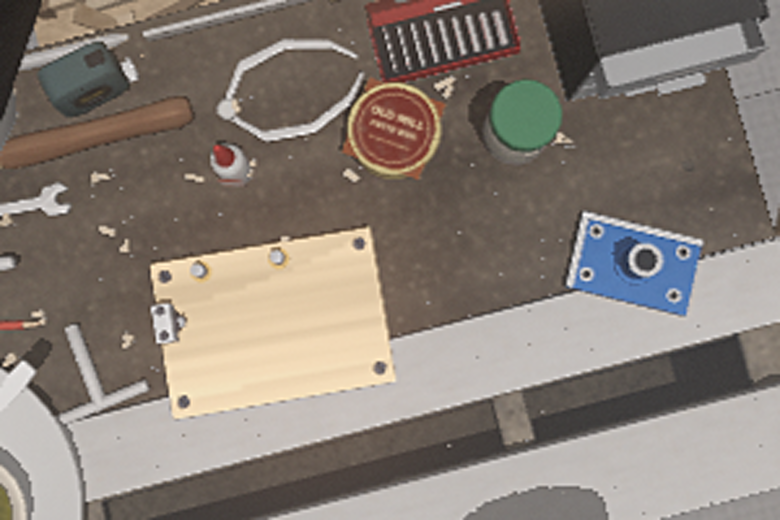

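View pics/scene0.png

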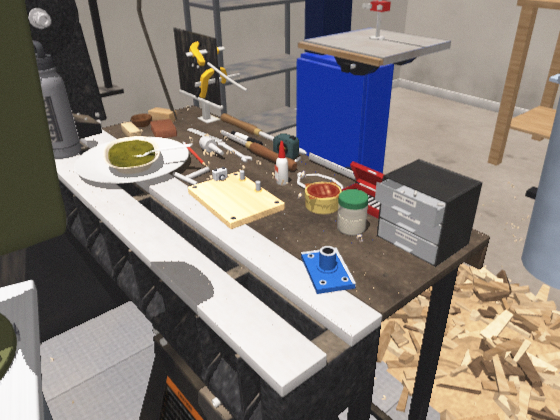

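Top view crop: the jig's top corners are at about (150,264), (370,227), (396,381), (175,418) and the dowels at (199,269) and (277,256). The bracket's corners are at (585,212), (702,242), (686,316), (570,285), bright edges up and left. I'll fit planar poses to these.

```bash
cat > h.py <<'E'
import numpy as np,cv2
from scipy.optimize import least_squares
def project(P,K,T):
    c=(np.asarray(P)-T[:3,3])@T[:3,:3]
    return (c[:,:2]/c[:,2:])@np.diag([K[0,0],K[1,1]])+K[:2,2]
def world(L,q):  # planar pose q=[x,y,yaw], local pts
    c,s=np.cos(q[2]),np.sin(q[2]);L=np.asarray(L,float)
    return np.c_[q[0]+c*L[:,0]-s*L[:,1],q[1]+s*L[:,0]+c*L[:,1],L[:,2]]
def fit(L,px,K,T,q0):
    r=least_squares(lambda q:(project(world(L,q),K,T)-px).ravel(),q0,loss='soft_l1')
    return r.x,np.abs(r.fun).max()
def back(px,z,K,T):
    d=T[:3,:3]@np.linalg.inv(K)@[px[0],px[1],1]
    return T[:3,3]+d*(z-T[2,3])/d[2]
E
python3 - <<'E'
from h import *
from station import ctrl
p=ctrl.camera("top");K,T=p["K"],p["pose"]
f=lambda c:(np.array(c)+.5)/2.6-.5+[140,110]
j,e=fit([[.07,.1,.018],[.07,-.1,.018],[-.07,-.1,.018],[-.07,.1,.018],[.055,.055,.04],[.055,-.015,.04]],f([[150,264],[370,227],[396,381],[175,418],[199,269],[277,256]]),K,T,[.5,.2,0]);print("jig",j,e)
b,e=fit([[.035,.055,.012],[.035,-.055,.012],[-.035,-.055,.012],[-.035,.055,.012],[0,0,.048]],f([[585,212],[702,242],[686,316],[570,285],[646,260]]),K,T,[.5,-.1,0]);print("br",b,e)
print("goal",world([[.014,.02,.018]],j))
for n,c,z in (("wax",(395,130),.039),("jar",(526,117),.078),("glue",(222,155),.11),("keyA",(72,327),.012),("keyB",(64,415),.012),("keyC",(147,384),.012)):print(n,back(f(c),z,K,T))
E
```

```text
jig [0.57701249 0.26279041 0.17805745] 0.627205960678225
br [ 0.63261418 -0.06047029 -0.24188433] 1.3320130850631813
goal [[0.58724879 0.28495385 0.018     ]]
wax [0.74627346 0.15625577 0.039     ]
jar [0.74982725 0.04657695 0.078     ]
glue [0.7089817  0.29628677 0.11      ]
keyA [0.57065075 0.44323973 0.012     ]
keyB [0.49273001 0.44735608 0.012     ]
keyC [0.52080895 0.37446412 0.012     ]
```

>>> {"name": "move_arm", "arguments": {"increments": [[1,0,0,0,0,0,0.137],[1,0,0,0,0,0,0.137],[1,0,0,0,0,0,0.137],[1,0,0,0,0,0,0.137],[1,0.427,-0.703,0.05,0,0,0],[1,0.427,-0.703,0.05,0,0,0],[1,0.427,-0.703,0.05,0,0,0],[1,0.427,-0.703,0.05,0,0,0],[1,0.427,-0.703,0.05,0,0,0],[1,0.427,-0.703,0.05,0,0,0],[1,0.427,-0.703,0.05,0,0,0],[1,0.427,-0.703,0.05,0,0,0],[1,0.427,-0.703,0.05,0,0,0],[1,0.427,-0.703,0.05,0,0,0],[1,0.427,-0.703,0.05,0,0,0],[1,0.427,-0.703,0.05,0,0,0],[1,0.427,-0.703,0.05,0,0,0],[1,0.427,-0.703,0.05,0,0,0],[1,0.427,-0.703,0.05,0,0,0],[1,0.427,-0.703,0.05,0,0,0]]}}

```text
time_s: 2.95
ee_pos: [0.6331, -0.059, 0.1653]
eef_rot: [3.142, -0.0, -0.242]
force: [0.9, 0.2, -0.2]
grip_width: 0.0941
grip_force: 0.0
```

>>> {"name": "move_arm", "arguments": {"increments": [[1,0,0,0,0,0,0],[1,0,0,0,0,0,0],[1,0,0,0,0,0,0]]}}

```text
time_s: 3.25
ee_pos: [0.6316, -0.0612, 0.1655]
eef_rot: [3.141, 0.0, -0.243]
force: [0.2, -0.1, 0.6]
grip_width: 0.0942
grip_force: 0.0
```

Run:
```python
from h import *
from station import ctrl
o=ctrl.get_obs();p=ctrl.camera("wrist");cv2.imwrite("pics/w1.png",p["color"])
print(o["ee_pos"],o["eef_rot"],o["force"]);print(np.round(p["K"],1).tolist(),np.round(p["tool_from_camera"],4).tolist())
```

```text
[ 0.63160056 -0.06120956  0.16554133] [ 3.14143694e+00  9.83606339e-05 -2.42968918e-01] [ 0.20611284 -0.05139888  0.64620515]
[[315.0, 0.0, 281.7], [0.0, 315.0, 211.8], [0.0, 0.0, 1.0]] [[-0.0007, -0.9669, -0.2553, 0.0732], [1.0, -0.0008, 0.0003, 0.0001], [-0.0005, -0.2553, 0.9669, -0.18], [0.0, 0.0, 0.0, 1.0]]
```

View pics/w1.png

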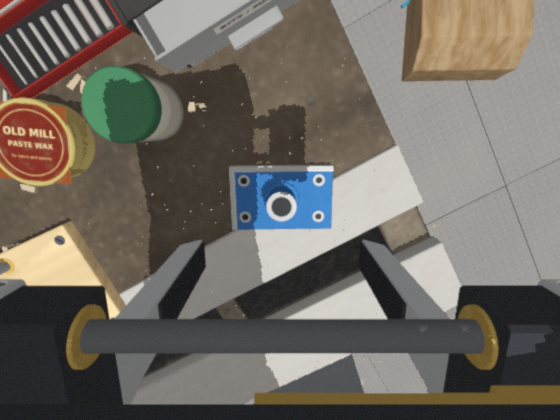

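Wrist view: bracket corners are at about (230,166), (333,166), (333,229), (231,230), with the socket top at (282,207) and the bright edges up and left.

```bash
cat >> h.py <<'E'
from scipy.spatial.transform import Rotation
def wristT(o,p):
    W=np.eye(4);W[:3,:3]=Rotation.from_euler('xyz',o["eef_rot"]).as_matrix();W[:3,3]=o["ee_pos"];return W@p["tool_from_camera"]
E
python3 - <<'E'
from h import *
from station import ctrl
o=ctrl.get_obs();p=ctrl.camera("wrist");T=wristT(o,p)
b,e=fit([[.035,.055,.012],[.035,-.055,.012],[-.035,-.055,.012],[-.035,.055,.012],[0,0,.048]],np.array([[230,166],[333,166],[333,229],[231,230],[282,207]]),p["K"],T,[.63,-.06,-.24]);print("br",b,e)
print(back((282,207),.048,p["K"],T))
d=ctrl.cut_out("bracket",p)[0];print(d["centre"],cv2.minAreaRect(cv2.findNonZero(d["mask"].astype(np.uint8))))
q=o["ee_pos"];c,s=np.cos(o["eef_rot"][2]),np.sin(o["eef_rot"][2]);D=b[:2]-q[:2];print("tool shift",[c*D[0]+s*D[1],s*D[0]-c*D[1]])
E
```

```text
br [ 0.63127985 -0.06164616 -0.23863496] 1.5618718998376266
[ 0.63087834 -0.0617054   0.048     ]
[195.7, 281.1] ((280.0, 196.5), (63.0, 102.0), 90.0)
tool shift [np.float64(-0.0002274987444870516), np.float64(0.0003154769698286083)]
```

>>> {"name": "move_arm", "arguments": {"increments": [[1,0,0,0.5,0,0,0],[1,0,0,0.5,0,0,0],[1,0,0,0.5,0,0,0],[1,0,0,0.5,0,0,0],[1,0,0,0.4,0,0,0],[1,0,0,0.3,0,0,0],[1,0,0,0.2,0,0,0],[1,0,0,0.05,0,0,0],[1,0,0,0,0,0,0],[0.2,0,0,0,0,0,0],[0.2,0,0,0,0,0,0],[0.2,0,0,0,0,0,0],[0.2,0,0,0,0,0,0],[0.2,0,0,0,0,0,0],[0.2,0,0,0,0,0,0],[0.2,0,0,0,0,0,0]], "force": 35}}

```text
time_s: 5.0
ee_pos: [0.6321, -0.0604, 0.0179]
eef_rot: [-3.142, -0.0, -0.242]
force: [0.8, -0.4, -0.6]
grip_width: 0.0414
grip_force: 0.0
```

>>> {"name": "move_arm", "arguments": {"increments": [[0,0,0,0,0,0,0],[0,0,0,0,0,0,0],[0,0,0,0,0,0,0],[0,0,0,0,0,0,0],[0,0,0,0,0,0,0],[0,0,0,0,0,0,0],[0,0,0,0,0,0,0]], "force": 35}}

```text
time_s: 5.7
ee_pos: [0.6321, -0.0604, 0.0179]
eef_rot: [-3.142, -0.0, -0.242]
force: [-0.5, 0.1, -0.6]
grip_width: 0.0296
grip_force: 35.0
```

>>> {"name": "move_arm", "arguments": {"increments": [[0,0,0,-0.36,0,0,0],[0,0,0,-0.36,0,0,0],[0,0,0,-0.36,0,0,0],[0,0,0,-0.36,0,0,0],[0,0,0,-0.36,0,0,0],[0,0,0,0,0,0,-0.14],[0,0,0,0,0,0,-0.14],[0,0,0,0,0,0,-0.14],[0,-0.012,-0.533,0,0,0,0],[0,-0.012,-0.533,0,0,0,0],[0,-0.012,-0.533,0,0,0,0],[0,-0.012,-0.533,0,0,0,0],[0,-0.012,-0.533,0,0,0,0],[0,-0.012,-0.533,0,0,0,0],[0,-0.012,-0.533,0,0,0,0],[0,-0.012,-0.533,0,0,0,0],[0,-0.012,-0.533,0,0,0,0],[0,-0.012,-0.533,0,0,0,0],[0,-0.012,-0.533,0,0,0,0],[0,-0.012,-0.533,0,0,0,0]]}}

```text
time_s: 7.7
ee_pos: [0.5676, 0.254, 0.1071]
eef_rot: [3.141, 0.002, 0.178]
force: [1.0, 0.1, -6.3]
grip_width: 0.0299
grip_force: 35.0
```

>>> {"name": "move_arm", "arguments": {"increments": [[0,0,0,0,0,0,0],[0,0,0,0,0,0,0],[0,0,0,0,0,0,0],[0,0,0,0,0,0,0]]}}

```text
time_s: 8.1
ee_pos: [0.5686, 0.2522, 0.1078]
eef_rot: [3.141, 0.0, 0.177]
force: [0.9, 0.2, -5.5]
grip_width: 0.0295
grip_force: 35.0
```

Run:
```python
from h import *
from station import ctrl
o=ctrl.get_obs();p=ctrl.camera("wrist");cv2.imwrite("pics/w2.png",p["color"])
T=wristT(o,p);np.savez("w2.npz",K=p["K"],T=T)
print(o["ee_pos"],o["eef_rot"],o["force"],o["grip_force"])
j=[.577,.2628,.178]
N=[[.07,.1,.018],[.07,-.1,.018],[-.07,-.1,.018],[-.07,.1,.018],[.055,.055,.04],[.055,-.015,.04],[.055,.055,.018],[.055,-.015,.018],[.031,.083,.042],[-.003,.083,.042]]
print(np.round(project(world(N,j),p["K"],T)).tolist())
```

```text
[0.56860813 0.25215833 0.107769  ] [3.14147735e+00 4.39284443e-04 1.76683992e-01] [ 0.90809852  0.16578446 -5.45181712] 34.998552203178406
[[149.0, 120.0], [392.0, 120.0], [379.0, 275.0], [166.0, 276.0], [198.0, 140.0], [290.0, 139.0], [205.0, 139.0], [289.0, 138.0], [164.0, 171.0], [168.0, 213.0]]
```

View pics/w2.png

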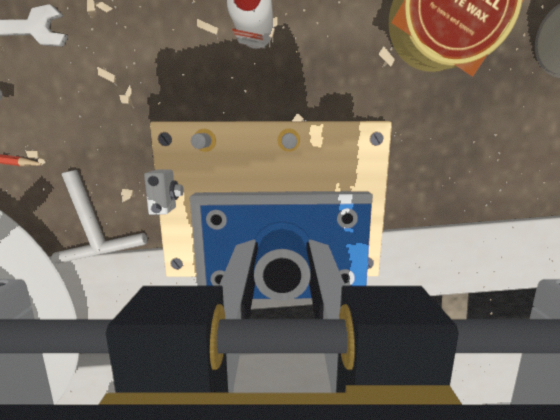

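The wrist view shows the board corners at about (151,122), (390,122), (379,276), (166,276) and the dowel tops at (201,141) and (290,140). The held bracket's far edge runs from (193,193) to (371,192), parallel to the board.

Run:
```python
from h import *
from station import ctrl
o=ctrl.get_obs();z=np.load("w2.npz");K,T=z["K"],z["T"]
N=[[.07,.1,.018],[.07,-.1,.018],[-.07,-.1,.018],[-.07,.1,.018],[.055,.055,.04],[.055,-.015,.04]]
j,e=fit(N,np.array([[151,122],[390,122],[379,276],[166,276],[201,141],[290,140]]),K,T,[.577,.26,.178]);print(j,e)
def loc(w):
    c,s=np.cos(j[2]),np.sin(j[2]);d=np.asarray(w)[:2]-j[:2];return [c*d[0]+s*d[1],-s*d[0]+c*d[1]]
print("tcp in jig",loc(o["ee_pos"]))
zb=o["ee_pos"][2]-.018+.012
print([loc(back(q,zb,K,T)) for q in ((193,193),(371,192))])
```

```text
[0.57596122 0.26218396 0.17524679] 3.036478640757309
tcp in jig [np.float64(-0.008929894544456429), np.float64(-0.008505488769968197)]
[[np.float64(0.02674575211510214), np.float64(0.04498044431789025)], [np.float64(0.027419949684120613), np.float64(-0.06193850692050148)]]
```

>>> {"name": "move_arm", "arguments": {"increments": [[0,0,0,0.3,0,0,0],[0,0,0,0.3,0,0,0],[0,0,0,0.3,0,0,0],[0,0,0,0.25,0,0,0],[0,0,0,0.15,0,0,0],[0,0,0,0.08,0,0,0],[0,0,0,0,0,0,0],[0,0,0,0,0,0,0]]}}

```text
time_s: 8.95
ee_pos: [0.5687, 0.2532, 0.0394]
eef_rot: [-3.141, -0.001, 0.178]
force: [-0.6, 0.3, -6.6]
grip_width: 0.0295
grip_force: 35.0
```

>>> {"name": "move_arm", "arguments": {"increments": [[0,0,0,0.02,0,0,0],[0,0,0,0.02,0,0,0],[0,0,0,0,0,0,0],[0,0,0,0,0,0,0]]}}

```text
time_s: 9.35
ee_pos: [0.5685, 0.2531, 0.037]
eef_rot: [-3.142, -0.0, 0.178]
force: [0.8, -0.0, -6.0]
grip_width: 0.0295
grip_force: 35.0
```

>>> {"name": "move_arm", "arguments": {"increments": [[0,0,0,0.01,0,0,0],[0,0,0,0.01,0,0,0],[0,0,0,0,0,0,0],[0,0,0,0,0,0,0]]}}

```text
time_s: 9.75
ee_pos: [0.5684, 0.2531, 0.0359]
eef_rot: [-3.142, 0.0, 0.178]
force: [-0.5, -1.0, -6.3]
grip_width: 0.0293
grip_force: 35.0
```

>>> {"name": "move_arm", "arguments": {"increments": [[0,0,0,0.01,0,0,0],[0,0,0,0,0,0,0],[0,0,0,0,0,0,0]]}}

```text
time_s: 10.05
ee_pos: [0.5685, 0.2531, 0.0359]
eef_rot: [3.142, -0.0, 0.178]
force: [-4.1, -1.6, 3.0]
grip_width: 0.0293
grip_force: 35.0
```

>>> {"name": "move_arm", "arguments": {"increments": [[0,0,0,-0.004,0,0,0],[0,0.03,0,0,0,0,0],[0,0.03,0,0,0,0,0],[0,0.03,0,0,0,0,0],[0,0.03,0,0,0,0,0]]}}

```text
time_s: 10.55
ee_pos: [0.5743, 0.2543, 0.0359]
eef_rot: [-3.141, 0.0, 0.178]
force: [-5.7, -0.8, 3.2]
grip_width: 0.0292
grip_force: 35.0
```

>>> {"name": "move_arm", "arguments": {"increments": [[0,0.03,0,0,0,0,0],[0,0.03,0,0,0,0,0],[0,0.03,0,0,0,0,0],[0,0.03,0,0,0,0,0],[0,0.03,0,0,0,0,0],[0,0,0,0,0,0,0],[0,0,0,0,0,0,0]]}}

```text
time_s: 11.25
ee_pos: [0.5819, 0.2556, 0.0359]
eef_rot: [-3.141, -0.001, 0.178]
force: [-2.6, 0.7, 3.2]
grip_width: 0.0293
grip_force: 35.0
```

Run:
```python
from h import *
from station import ctrl
o=ctrl.get_obs();p=ctrl.camera("wrist");cv2.imwrite("pics/w3.png",cv2.resize(p["color"][90:310,140:410],None,fx=2.7,fy=2.7,interpolation=cv2.INTER_CUBIC))
T=wristT(o,p);np.savez("w3.npz",K=p["K"],T=T)
print(o["ee_pos"],o["eef_rot"],o["force"],o["moment"])
```

```text
[0.58189561 0.25561874 0.03589803] [-3.14133317e+00 -6.24485681e-04  1.77793039e-01] [-2.59780749  0.67521057  3.16504156] [ 0.0083396   0.57119517 -0.03589848]
```

View pics/w3.png

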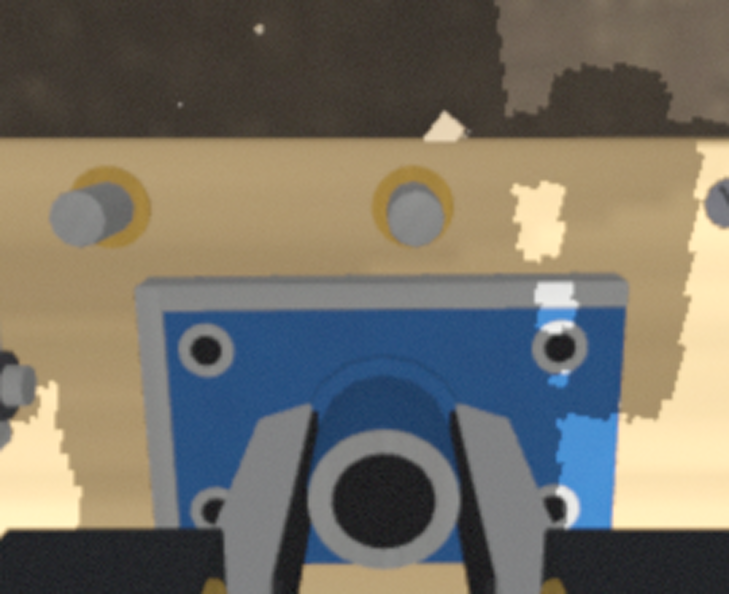

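The crop shows the bracket's far top edge from (140,285) to (625,276), the dowel feet near (110,205) and (413,205), and the board's far edge level at row 137. I'll measure the angle and gaps.

Run:
```python
from h import *
from station import ctrl
z=np.load("w3.npz");K,T=z["K"],z["T"]
o=ctrl.get_obs();p=ctrl.camera("wrist");im=cv2.cvtColor(p["color"],cv2.COLOR_BGR2GRAY).astype(float)
f=lambda c:(np.array(c)+.5)/2.7-.5+[140,90]
def edge(cols,r0,r1):  # strongest vertical gradient, subpixel, per column
    out=[]
    for c in cols:
        g=np.abs(np.diff(cv2.GaussianBlur(im,(3,3),0)[r0:r1,c]));i=int(g.argmax())
        w=slice(max(i-2,0),i+3);out.append((c,r0+.5+(g[w]*np.arange(len(g))[w]).sum()/g[w].sum()))
    return np.array(out)
def line(q,h):
    w=np.array([back(x,h,K,T)[:2] for x in q]);
    vx,vy,x,y=cv2.fitLine(w.astype(np.float32),cv2.DIST_HUBER,0,.0005,.0005).ravel();return np.degrees(np.arctan(-vx/vy)),(x,y)
A=edge(range(160,300,4),132,146);B=edge(range(205,330,4),186,198)
C=edge(list(range(205,330,4)),196,210)
print(A[::8].tolist(),B[::8].tolist(),C[::8].tolist())
print("board edge yaw deg",line(A,.018),"bracket top edge",line(B,.030),"blue border",line(C,.030),"tool",np.degrees(.1778))
print("dowel tops",[back(f(c),.04,K,T)[:2] for c in((78,219),(415,218))],"socket",back(f((384,499)),.066,K,T)[:2])
```

```text
[[160.0, 140.79063360881543], [192.0, 140.80875258442452], [224.0, 140.8297180043384], [256.0, 140.8321247280638], [288.0, 140.78826355525052]] [[205.0, 192.39336016096578], [237.0, 191.72673031026252], [269.0, 191.26386036960986], [301.0, 191.35416666666666]] [[205.0, 204.95323741007195], [237.0, 204.47145769622833], [269.0, 204.18410256410257], [301.0, 203.88350515463918]]
board edge yaw deg (np.float32(10.13782), (np.float32(0.6406766), np.float32(0.3015995))) bracket top edge (np.float32(10.396816), (np.float32(0.6163095), np.float32(0.27173442))) blue border (np.float32(10.704564), (np.float32(0.6075654), np.float32(0.275702))) tool 10.187189597426038
dowel tops [array([0.62033917, 0.32693232]), array([0.63281676, 0.25836326])] socket [0.58176039 0.25575277]
```

>>> {"name": "move_arm", "arguments": {"increments": [[0,0,-0.04,0,0,0,0.006],[0,0,-0.04,0,0,0,0],[0,0,-0.04,0,0,0,0],[0,0,-0.04,0,0,0,0],[0,0,-0.04,0,0,0,0],[0,0,-0.04,0,0,0,0],[0,0,-0.04,0,0,0,0],[0,0,-0.04,0,0,0,0],[0,0,-0.04,0,0,0,0],[0,0,-0.04,0,0,0,0],[0,0,-0.04,0,0,0,0],[0,0,0,0,0,0,0]]}}

```text
time_s: 12.55
ee_pos: [0.5786, 0.277, 0.0359]
eef_rot: [3.141, -0.001, 0.171]
force: [2.8, -2.8, 4.2]
grip_width: 0.0291
grip_force: 35.0
```

>>> {"name": "move_arm", "arguments": {"increments": [[0,0.025,0,0,0,0,0],[0,0.025,0,0,0,0,0],[0,0.025,0,0,0,0,0],[0,0.025,0,0,0,0,0],[0,0.025,0,0,0,0,0],[0,0.02,0,0,0,0,0],[0,0.01,0,0,0,0,0],[0,0.005,0,0,0,0,0]]}}

```text
time_s: 13.35
ee_pos: [0.5852, 0.2788, 0.0359]
eef_rot: [-3.141, 0.001, 0.172]
force: [-7.8, -2.0, 8.8]
grip_width: 0.0297
grip_force: 35.0
```

```bash
cat > s.py <<'E'
from h import *
from station import ctrl
o=ctrl.get_obs();c,s=np.cos(.1778),np.sin(.1778);f=o["force"]
print("jig fx %.1f fy %.1f fz %.1f"%(c*f[0]+s*f[1],-s*f[0]+c*f[1],f[2]),"m",np.round(o["moment"],3),"pos",np.round(o["ee_pos"],4),"yaw %.4f"%o["eef_rot"][2],"t",o["time_s"])
E
python3 s.py
```

```text
jig fx -8.1 fy -0.6 fz 8.8 m [-0.347  1.448  0.006] pos [0.5852 0.2788 0.0359] yaw 0.1718 t 13.35
```

>>> {"name": "move_arm", "arguments": {"increments": [[0,0,0,0,0,0,0],[0,0,0,0,0,0,0]]}}

```text
time_s: 13.55
ee_pos: [0.5852, 0.2788, 0.0359]
eef_rot: [-3.141, 0.001, 0.172]
force: [-7.6, -0.8, 8.5]
grip_width: 0.0296
grip_force: 35.0
```

```bash
python3 s.py;python3 - <<'E'
from h import *
from station import ctrl
o=ctrl.get_obs();p=ctrl.camera("wrist");cv2.imwrite("pics/w4.png",cv2.resize(p["color"][90:310,140:410],None,fx=2.7,fy=2.7,interpolation=cv2.INTER_CUBIC))
np.savez("w4.npz",K=p["K"],T=wristT(o,p))
E
```

```text
jig fx -7.6 fy 0.6 fz 8.5 m [-0.28   1.33  -0.059] pos [0.5852 0.2788 0.0359] yaw 0.1719 t 13.55
```

View pics/w4.png

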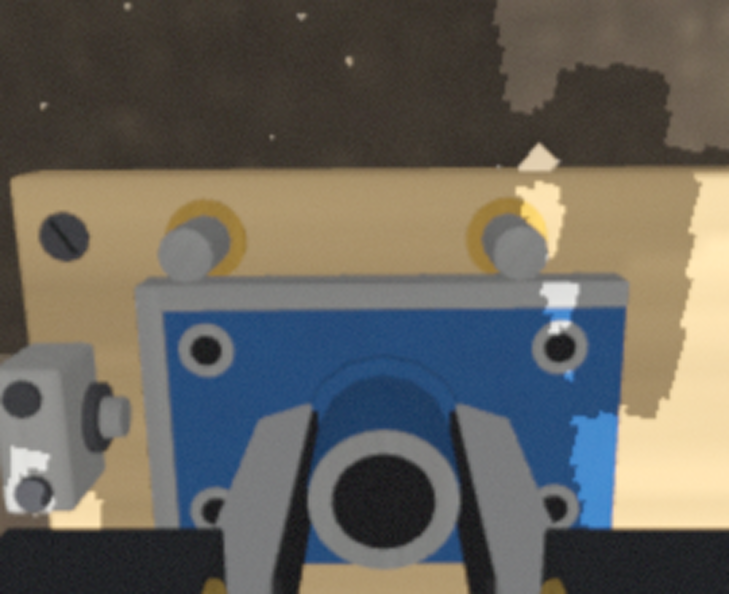

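Run:
```python
from h import *
z=np.load("w4.npz");K,T=z["K"],z["T"]
f=lambda c:(np.array(c)+.5)/2.7-.5+[140,90]
c,s=np.cos(.177),np.sin(.177);R=np.array([[c,s],[-s,c]])
g=lambda px,h:R@back(f(px),h,K,T)[:2]
L,Rr=g((186,252),.04),g((520,251),.04);S=g((384,499),.066)
print("dowels",L,Rr,L-Rr,"socket rel right dowel",S-Rr)
for q in ((140,285),(625,278)): print("edge rel dowel",g(q,.030)-Rr)
print("button face mid rel right dowel",g((130,417),.025)-Rr, "bracket left edge",g((143,400),.03)-Rr)
```

```text
dowels [0.66896554 0.21261385] [0.66876526 0.14288198] [0.00020028 0.06973186] socket rel right dowel [-0.04362835  0.02865833]
edge rel dowel [-0.00885476  0.08282616]
edge rel dowel [-0.0079032  -0.02518469]
button face mid rel right dowel [-0.04200849  0.08922833] bracket left edge [-0.03596605  0.08428458]
```

>>> {"name": "move_arm", "arguments": {"increments": [[0,0,0,-0.006,0,0,0.006],[0,0,0,0,0,0,0],[0,0.005,0,0,0,0,0],[0,0.005,0,0,0,0,0],[0,0.005,0,0,0,0,0],[0,0,0,0,0,0,0]]}}

```text
time_s: 14.2
ee_pos: [0.5862, 0.2788, 0.0359]
eef_rot: [-3.141, 0.001, 0.166]
force: [-5.2, 0.3, 5.4]
grip_width: 0.0296
grip_force: 35.0
```

```bash
python3 s.py
```

```text
jig fx -5.1 fy 1.2 fz 5.4 m [-0.044  1.128  0.014] pos [0.5862 0.2788 0.0359] yaw 0.1659 t 14.2
```

>>> {"name": "move_arm", "arguments": {"increments": [[0,0,0,-0.005,0,0,0],[0,0,0,0,0,0,0],[0,0.005,0,0,0,0,0],[0,0.005,0,0,0,0,0],[0,0.005,0,0,0,0,0],[0,0,0,0,0,0,0]]}}

```text
time_s: 14.8
ee_pos: [0.5873, 0.2787, 0.0359]
eef_rot: [3.142, 0.0, 0.166]
force: [-2.1, 0.1, -0.4]
grip_width: 0.0293
grip_force: 35.0
```

```bash
python3 s.py
```

```text
jig fx -2.0 fy 0.4 fz -0.4 m [0.104 0.495 0.029] pos [0.5873 0.2787 0.0359] yaw 0.1657 t 14.8
```

>>> {"name": "move_arm", "arguments": {"increments": [[0,0.005,0,0,0,0,0],[0,0.003,0,0,0,0,0],[0,0,0,0,0,0,0]]}}

```text
time_s: 15.1
ee_pos: [0.5875, 0.2787, 0.036]
eef_rot: [3.141, 0.001, 0.166]
force: [-4.8, -1.0, -1.0]
grip_width: 0.0295
grip_force: 35.0
```

```bash
python3 s.py
```

```text
jig fx -4.9 fy -0.1 fz -1.0 m [-0.162  0.819  0.052] pos [0.5875 0.2787 0.036 ] yaw 0.1658 t 15.1
```

>>> {"name": "move_arm", "arguments": {"increments": [[0,0.005,0,0,0,0,0],[0,0,0,0,0,0,0]]}}

```text
time_s: 15.3
ee_pos: [0.5876, 0.2786, 0.036]
eef_rot: [3.141, 0.001, 0.166]
force: [-5.9, -2.1, -1.4]
grip_width: 0.0291
grip_force: 35.0
```

```bash
python3 s.py
```

```text
jig fx -6.2 fy -1.0 fz -1.4 m [-0.216  1.15   0.082] pos [0.5876 0.2786 0.036 ] yaw 0.1659 t 15.3
```

>>> {"name": "move_arm", "arguments": {"increments": [[0,0.005,0,0,0,0,0],[0,0.005,0,0,0,0,0],[0,0,0,0,0,0,0]]}}

```text
time_s: 15.6
ee_pos: [0.5877, 0.2787, 0.0361]
eef_rot: [3.141, 0.002, 0.166]
force: [-10.1, -3.0, 2.7]
grip_width: 0.0294
grip_force: 35.0
```

```bash
python3 s.py
```

```text
jig fx -10.4 fy -1.2 fz 2.7 m [-0.413  1.856  0.076] pos [0.5877 0.2787 0.0361] yaw 0.1659 t 15.6
```

>>> {"name": "move_arm", "arguments": {"increments": [[0,0.005,0,0,0,0,0],[0,0,0,0,0,0,0],[0,0,0,0,0,0,0],[0,0,0,0,0,0,0]]}}

```text
time_s: 16.0
ee_pos: [0.5877, 0.2787, 0.0361]
eef_rot: [3.141, 0.003, 0.166]
force: [-10.6, -2.3, 3.8]
grip_width: 0.0295
grip_force: 35.0
```

```bash
python3 s.py
```

```text
jig fx -10.8 fy -0.4 fz 3.8 m [-0.535  2.07   0.048] pos [0.5877 0.2787 0.0361] yaw 0.1660 t 16.0
```

>>> {"name": "move_arm", "arguments": {"increments": [[0,0.006,0,0,0,0,0],[0,0,0,0,0,0,0],[0,0,0,0,0,0,0],[0,0,0,0,0,0,0]]}}

```text
time_s: 16.4
ee_pos: [0.5878, 0.2787, 0.0361]
eef_rot: [3.141, 0.003, 0.166]
force: [-13.0, -3.6, 4.8]
grip_width: 0.0297
grip_force: 35.0
```

```bash
python3 s.py
```

```text
jig fx -13.5 fy -1.2 fz 4.8 m [-0.61   2.544  0.125] pos [0.5878 0.2787 0.0361] yaw 0.1659 t 16.4
```

>>> {"name": "move_arm", "arguments": {"increments": [[0,-0.008,0,0,0,0,0],[0,0,-0.008,0,0,0,0],[0,0,-0.01,0,0,0,0],[0,0,-0.01,0,0,0,0],[0,0,-0.01,0,0,0,0],[0,0,-0.01,0,0,0,0],[0,0,-0.01,0,0,0,0],[0,0,0,0,0,0,0]]}}

```text
time_s: 17.2
ee_pos: [0.5875, 0.2797, 0.0361]
eef_rot: [3.139, 0.003, 0.165]
force: [-9.9, -14.5, 6.1]
grip_width: 0.0291
grip_force: 35.0
```

```bash
python3 s.py
```

```text
jig fx -12.3 fy -12.6 fz 6.1 m [-2.554  2.     0.009] pos [0.5875 0.2797 0.0361] yaw 0.1652 t 17.2
```

>>> {"name": "move_arm", "arguments": {"increments": [[0,-0.008,0.02,-0.004,0,0,0],[0,-0.006,0,0,0,0,0],[0,0,0,0,0,0,0]]}}

```text
time_s: 17.5
ee_pos: [0.5874, 0.2796, 0.0361]
eef_rot: [3.14, 0.001, 0.165]
force: [-4.4, -6.2, -1.0]
grip_width: 0.0296
grip_force: 35.0
```

```bash
python3 s.py
```

```text
jig fx -5.4 fy -5.3 fz -1.0 m [-1.148  0.912  0.087] pos [0.5874 0.2796 0.0361] yaw 0.1654 t 17.5
```

Now slide along with the light dowel load, checking as I go.

>>> {"name": "move_arm", "arguments": {"increments": [[0,0,-0.01,0,0,0,0],[0,0,-0.01,0,0,0,0],[0,0,-0.01,0,0,0,0],[0,0,0,0,0,0,0]]}}

```text
time_s: 17.9
ee_pos: [0.5871, 0.2812, 0.0361]
eef_rot: [3.14, 0.001, 0.165]
force: [-4.7, -6.6, -0.4]
grip_width: 0.0292
grip_force: 35.0
```

```bash
python3 s.py
python3 - <<'E'
from h import *
from station import ctrl
o=ctrl.get_obs();p=ctrl.camera("wrist");cv2.imwrite("pics/w5.png",cv2.resize(p["color"][90:310,140:410],None,fx=2.7,fy=2.7,interpolation=cv2.INTER_CUBIC))
np.savez("w5.npz",K=p["K"],T=wristT(o,p))
E
```

```text
jig fx -5.8 fy -5.6 fz -0.4 m [-1.128  0.92   0.04 ] pos [0.5871 0.2812 0.0361] yaw 0.1655 t 17.9
```

View pics/w5.png

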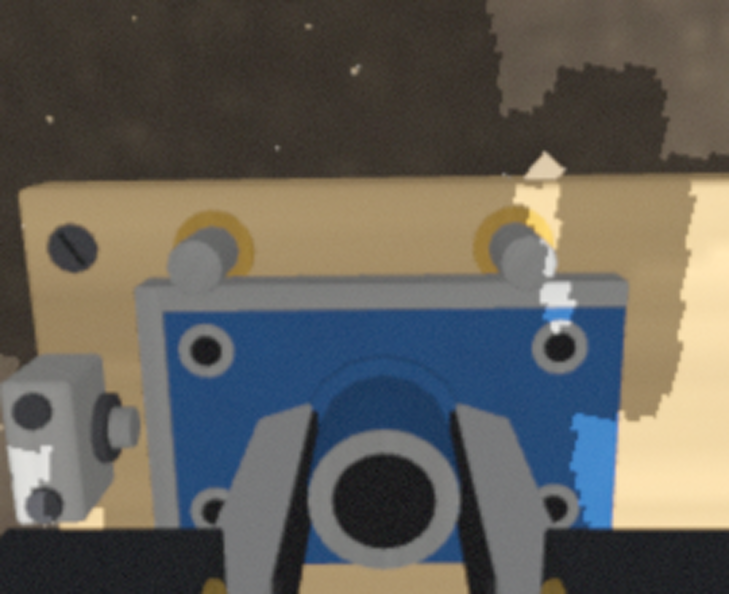

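The view shows the bracket lapping both dowels at (195,267) and (525,260). The stop button's tip is at about column 138 and the bracket's end edge at about 147, so roughly 2 mm remain.

Run:
```python
from h import *
for n,D,E,B in (("w4",((186,252),(520,251)),((140,285),(625,278)),((130,417),(147,417))),("w5",((195,266.5),(527,260)),((140,285),(625,278)),((138,427),(149,427)))):
    z=np.load(n+".npz");K,T=z["K"],z["T"]
    f=lambda c:(np.array(c)+.5)/2.7-.5+[140,90]
    c,s=np.cos(.177),np.sin(.177);R=np.array([[c,s],[-s,c]]);g=lambda px,h:R@back(f(px),h,K,T)[:2]
    L,r=[g(q,.04) for q in D];a,b=[g(q,.03) for q in E]
    print(n,"dowel line rel yaw",-(L-r)[0]/(L-r)[1],"edge rel yaw",-(a-b)[0]/(a-b)[1],"edge x - dowel x",a[0]-L[0],b[0]-r[0],"gap y",g(B[0],.025)[1]-g(B[1],.03)[1], "socket-rightdowel",g((384,499),.066)-r)
```

```text
w4 dowel line rel yaw -0.00287212820248335 edge rel yaw 0.00880988504046333 edge x - dowel x -0.009055038181787767 -0.007903196091760156 gap y 0.0055453712385414855 socket-rightdowel [-0.04362835  0.02865833]
w5 dowel line rel yaw 0.007223924069018438 edge rel yaw 0.0020485713656682183 edge x - dowel x -0.0058777855866919415 -0.006159371794414614 gap y 0.004116309127475681 socket-rightdowel [-0.04155821  0.03054087]
```

>>> {"name": "move_arm", "arguments": {"increments": [[0,0,-0.01,0,0,0,0],[0,0,-0.01,0,0,0,0],[0,0,-0.01,0,0,0,0],[0,0,-0.01,0,0,0,0],[0,0,-0.01,0,0,0,0],[0,0,0,0,0,0,0]]}}

```text
time_s: 18.55
ee_pos: [0.5867, 0.2836, 0.036]
eef_rot: [3.14, 0.002, 0.165]
force: [-6.1, -6.8, -0.6]
grip_width: 0.0295
grip_force: 35.0
```

```bash
python3 s.py
```

```text
jig fx -7.2 fy -5.6 fz -0.6 m [-1.179  1.003  0.035] pos [0.5867 0.2836 0.036 ] yaw 0.1655 t 18.55
```

>>> {"name": "move_arm", "arguments": {"increments": [[0,-0.002,-0.008,0,0,0,0],[0,0,-0.008,0,0,0,0],[0,0,0,0,0,0,0]]}}

```text
time_s: 18.85
ee_pos: [0.5866, 0.2844, 0.0361]
eef_rot: [3.14, 0.001, 0.165]
force: [-5.4, -6.9, -1.2]
grip_width: 0.0295
grip_force: 35.0
```

```bash
python3 s.py
```

```text
jig fx -6.6 fy -5.9 fz -1.2 m [-1.09   0.878  0.033] pos [0.5866 0.2844 0.0361] yaw 0.1654 t 18.85
```

>>> {"name": "move_arm", "arguments": {"increments": [[0,0,-0.006,0,0,0,0],[0,0,-0.006,0,0,0,0],[0,0,0,0,0,0,0]]}}

```text
time_s: 19.15
ee_pos: [0.5864, 0.285, 0.036]
eef_rot: [3.14, 0.001, 0.165]
force: [-4.9, -7.0, -0.9]
grip_width: 0.0294
grip_force: 35.0
```

```bash
python3 s.py
```

```text
jig fx -6.1 fy -6.1 fz -0.9 m [-1.135  0.935  0.047] pos [0.5864 0.285  0.036 ] yaw 0.1654 t 19.15
```

>>> {"name": "move_arm", "arguments": {"increments": [[0,0,-0.006,0,0,0,0],[0,0,-0.006,0,0,0,0],[0,0,0,0,0,0,0]]}}

```text
time_s: 19.45
ee_pos: [0.5864, 0.2853, 0.036]
eef_rot: [3.14, 0.002, 0.165]
force: [-4.5, -8.5, 0.2]
grip_width: 0.0293
grip_force: 35.0
```

```bash
python3 s.py
```

```text
jig fx -5.9 fy -7.6 fz 0.2 m [-1.559  0.925 -0.01 ] pos [0.5864 0.2853 0.036 ] yaw 0.1654 t 19.45
```

>>> {"name": "move_arm", "arguments": {"increments": [[0,0,-0.006,0,0,0,0],[0,0,0,0,0,0,0]]}}

```text
time_s: 19.65
ee_pos: [0.5864, 0.2853, 0.0361]
eef_rot: [3.139, 0.002, 0.165]
force: [-4.2, -9.5, 1.2]
grip_width: 0.0294
grip_force: 35.0
```

```bash
python3 s.py
```

```text
jig fx -5.8 fy -8.6 fz 1.2 m [-1.806  0.852  0.062] pos [0.5864 0.2853 0.0361] yaw 0.1652 t 19.65
```

>>> {"name": "move_arm", "arguments": {"increments": [[0,0,-0.008,0,0,0,0],[0,0,-0.008,0,0,0,0],[0,0,0,0,0,0,0]]}}

```text
time_s: 19.95
ee_pos: [0.5864, 0.2854, 0.0362]
eef_rot: [3.138, 0.002, 0.165]
force: [-5.1, -14.7, 2.6]
grip_width: 0.0295
grip_force: 35.0
```

```bash
python3 s.py
```

```text
jig fx -7.6 fy -13.6 fz 2.6 m [-2.771  0.893  0.09 ] pos [0.5864 0.2854 0.0362] yaw 0.1651 t 19.95
```

>>> {"name": "move_arm", "arguments": {"increments": [[0,0,-0.006,0,0,0,0],[0,0,0,0,0,0,0],[0,0,0,0,0,0,0],[0,0,0,0,0,0,0]]}}

```text
time_s: 20.35
ee_pos: [0.5864, 0.2854, 0.0362]
eef_rot: [3.138, 0.002, 0.165]
force: [-4.2, -15.8, 3.1]
grip_width: 0.0294
grip_force: 35.0
```

```bash
python3 s.py
```

```text
jig fx -6.9 fy -14.8 fz 3.1 m [-3.101  0.915  0.06 ] pos [0.5864 0.2854 0.0362] yaw 0.1650 t 20.35
```

>>> {"name": "move_arm", "arguments": {"increments": [[0,0,-0.004,0,0,0,0],[0,0,0,0,0,0,0],[0,0,0,0,0,0,0],[0,0,0,0,0,0,0]]}}

```text
time_s: 20.75
ee_pos: [0.5864, 0.2854, 0.0362]
eef_rot: [3.138, 0.002, 0.165]
force: [-5.3, -18.6, 1.9]
grip_width: 0.0296
grip_force: 35.0
```

```bash
python3 s.py
```

```text
jig fx -8.5 fy -17.4 fz 1.9 m [-3.288  1.002  0.059] pos [0.5864 0.2854 0.0362] yaw 0.1649 t 20.75
```

>>> {"name": "move_arm", "arguments": {"increments": [[0,0,0.01,0,0,0,0],[0,0,0.01,0,0,0,0],[0,0,0,0,0,0,0]]}}

```text
time_s: 21.05
ee_pos: [0.5864, 0.2854, 0.0361]
eef_rot: [3.139, 0.002, 0.165]
force: [-5.8, -11.2, 0.6]
grip_width: 0.0295
grip_force: 35.0
```

```bash
python3 s.py
```

```text
jig fx -7.6 fy -10.0 fz 0.6 m [-2.188  0.935 -0.013] pos [0.5864 0.2854 0.0361] yaw 0.1651 t 21.05
```

>>> {"name": "move_arm", "arguments": {"increments": [[0,-0.003,0.008,0,0,0,0],[0,-0.003,0.008,0,0,0,0],[0,0,0,0,0,0,0]]}}

```text
time_s: 21.35
ee_pos: [0.5864, 0.2853, 0.036]
eef_rot: [3.14, 0.001, 0.165]
force: [-2.4, -6.6, -2.3]
grip_width: 0.0293
grip_force: 35.0
```

```bash
python3 s.py
```

```text
jig fx -3.5 fy -6.1 fz -2.3 m [-1.144  0.506  0.032] pos [0.5864 0.2853 0.036 ] yaw 0.1653 t 21.35
```

>>> {"name": "move_arm", "arguments": {"increments": [[0,0,0.006,0,0,0,0],[0,0,0,0,0,0,0],[0,0,0,0,0,0,0]], "force": 8}}

```text
time_s: 21.65
ee_pos: [0.5864, 0.2852, 0.0361]
eef_rot: [3.14, 0.0, 0.165]
force: [-1.6, -4.4, -3.7]
grip_width: 0.03
grip_force: 8.0
```

```bash
python3 s.py
```

```text
jig fx -2.4 fy -4.1 fz -3.7 m [-1.111  0.277 -0.068] pos [0.5864 0.2852 0.0361] yaw 0.1653 t 21.65
```

>>> {"name": "move_arm", "arguments": {"increments": [[0.5,0,0,0,0,0,0],[0.5,0,0,0,0,0,0],[0.5,0,0,0,0,0,0],[0.5,0,0,0,0,0,0],[0.5,0,0,0,0,0,0]]}}

```text
time_s: 22.15
ee_pos: [0.5864, 0.2862, 0.0365]
eef_rot: [-3.141, -0.0, 0.166]
force: [-0.0, -0.7, 1.0]
grip_width: 0.0471
grip_force: 0.0
```

```bash
python3 s.py
python3 - <<'E'
from h import *
from station import ctrl
o=ctrl.get_obs();p=ctrl.camera("wrist");cv2.imwrite("pics/w6.png",cv2.resize(p["color"][90:310,140:410],None,fx=2.7,fy=2.7,interpolation=cv2.INTER_CUBIC))
np.savez("w6.npz",K=p["K"],T=wristT(o,p))
E
```

```text
jig fx -0.2 fy -0.7 fz 1.0 m [-0.004 -0.027  0.009] pos [0.5864 0.2862 0.0365] yaw 0.1660 t 22.15
```

View pics/w6.png

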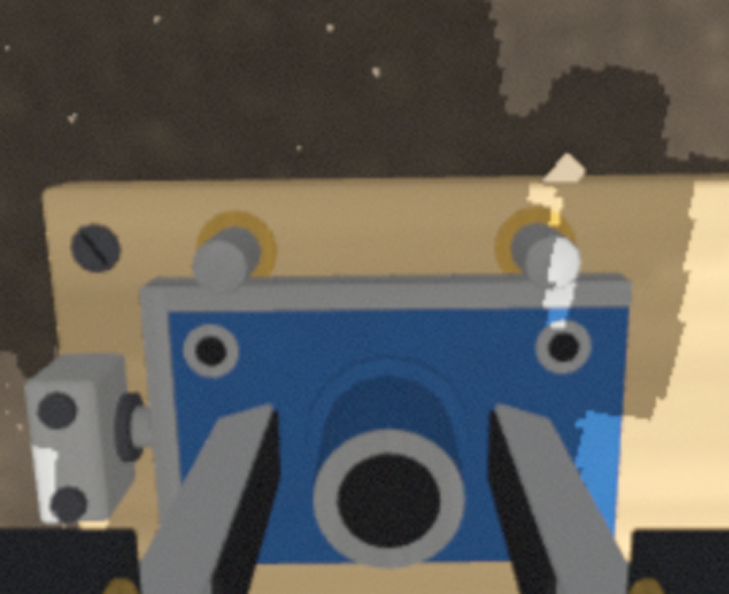

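The bracket sits against both dowels at (220,266) and (552,260) and the button tip meets its end edge at about column 150. The fingers are clear on both sides. I'll retreat straight up and check numerically from there.

>>> {"name": "move_arm", "arguments": {"increments": [[0.5,0,0.01,-0.05,0,0,0],[0.5,0,0,-0.15,0,0,0],[0.5,0,0,-0.3,0,0,0],[0.5,0,0,-0.4,0,0,0],[0.5,0,0,-0.4,0,0,0],[0.5,0,0,-0.3,0,0,0],[0.5,-0.3,0,0,0,0,0],[0.5,-0.3,0,0,0,0,0],[0.5,0,0,0,0,0,0],[0.5,0,0,0,0,0,0],[0.5,0,0,0,0,0,0]]}}

```text
time_s: 23.3
ee_pos: [0.5574, 0.2807, 0.1167]
eef_rot: [-3.141, -0.001, 0.166]
force: [-0.3, -0.6, 0.2]
grip_width: 0.0472
grip_force: 0.0
```

```bash
python3 s.py
python3 - <<'E'
from h import *
from station import ctrl
o=ctrl.get_obs();ims=[];
for i in range(6):
    p=ctrl.camera("wrist");ims.append(p["color"].astype(float))
im=np.mean(ims,0);T=wristT(o,p);K=p["K"];np.savez("w7.npz",K=K,T=T,im=im)
j=[.576,.2622,.177]
N=[[.049,.055,.030],[.049,-.015,.030],[.049,.075,.03],[.049,-.035,.03],[.014,.075,.03]]
q=project(world(N,j),K,T);print(np.round(q,1).tolist())
x0,x1=int(q[:,0].min()-15),int(q[:,0].max()+15);y0,y1=int(q[:,1].min()-25),int(q[:,1].max()+15);print(x0,y0,x1,y1)
k=min(800/(x1-x0),600/(y1-y0));k=np.floor(k*2)/2;print("k",k)
cv2.imwrite("pics/w7.png",cv2.resize(im[y0:y1,x0:x1],None,fx=k,fy=k,interpolation=cv2.INTER_CUBIC).clip(0,255).astype(np.uint8))
E
```

```text
jig fx -0.4 fy -0.5 fz 0.2 m [-0.008 -0.009  0.043] pos [0.5574 0.2807 0.1167] yaw 0.1656 t 23.3
[[240.5, 140.6], [325.2, 139.6], [216.3, 140.9], [349.5, 139.3], [219.0, 182.9]]
201 114 364 197
k 4.5
```

View pics/w7.png

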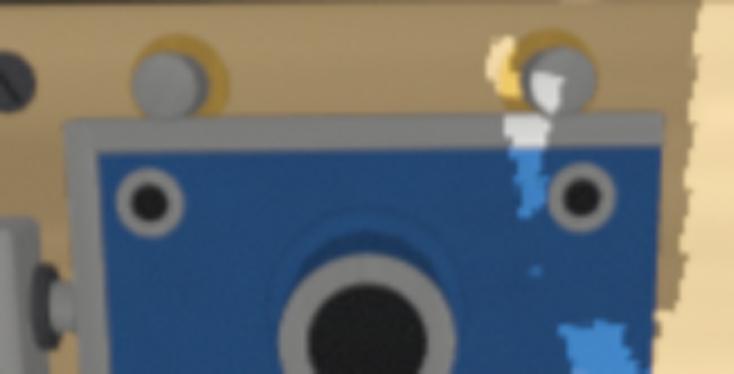

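Both dowels and the button look tight, but hand-read pixels are too coarse to rule out a small angle. I'll measure slopes with sub-pixel fits.

Run:
```python
from h import *
z=np.load("w7.npz");im=z["im"];K=z["K"];g=cv2.GaussianBlur(im.mean(2),(3,3),.7)
def edge(cols,r0,r1):
    out=[]
    for c in cols:
        d=np.abs(np.diff(g[r0:r1,c]));i=int(d.argmax());w=slice(max(i-2,0),i+3)
        out.append((c,r0+.5+(d[w]*np.arange(len(d))[w]).sum()/d[w].sum()))
    out=np.array(out,np.float32);vx,vy,x,y=cv2.fitLine(out,cv2.DIST_HUBER,0,.01,.01).ravel()
    r=out[:,1]-(y+(out[:,0]-x)*vy/vx);return vy/vx,y+(283-x)*vy/vx,np.median(abs(r))
free=list(range(256,308,2))
print("board far",edge(range(190,350,3),108,118))
print("bright edge outer",edge([c for c in range(219,346,2) if not(228<c<253 or 308<c<335)],134,145))
print("blue border",edge([c for c in range(226,346,2) if not 310<c<326],143,151))
from scipy.ndimage import center_of_mass
for lo,hi in (((140,196-0),0),):pass
# dowel tops: ellipse-fit gray(low saturation) blobs; hole centres: dark blobs
hsv=cv2.cvtColor(im.clip(0,255).astype(np.float32)/255,cv2.COLOR_BGR2HSV)
S=cv2.resize(hsv[...,1],None,fx=8,fy=8,interpolation=cv2.INTER_CUBIC)
V=cv2.resize(g.astype(np.float32),None,fx=8,fy=8,interpolation=cv2.INTER_CUBIC)
f=lambda c:(np.array(c)/4.5+[201,114])
for n,c in (("dL",(168,88)),("dR",(561,81))):
    x,y=(f(c)*8).astype(int)
    G=V[y-80:y+80,x-80:x+80]
    # radial edge points on the near-left/near half (away from shaft): directions left..down
    P=[]
    for a in np.radians(np.arange(-60,240,5)):
        r=np.arange(40,80);px=(x+r*np.cos(a));py=(y-r*np.sin(a))
        sat=cv2.remap(S,px.astype(np.float32)[None],py.astype(np.float32)[None],cv2.INTER_LINEAR)[0]
        k=np.where(sat>.2)[0]
        if len(k):P.append((a,r[k[0]]))
    P=np.array(P);print(n,[(int(np.degrees(a)),int(r)) for a,r in P][::4])
    q=np.c_[x+P[:,1]*np.cos(P[:,0]),y-P[:,1]*np.sin(P[:,0])]
    s=least_squares(lambda t:np.hypot(q[:,0]-t[0],q[:,1]-t[1])-t[2],[x,y,60],loss='soft_l1',f_scale=2);print(n,s.x/8,s.cost)
for c in((150,202),(581,197)):
    x,y=f(c).astype(int);w=(90-g[y-5:y+7,x-5:x+7]).clip(0);w=np.where(g[y-5:y+7,x-5:x+7]<60,w,0);cy,cx=center_of_mass(w);print("hole",x-5+cx,y-5+cy)
```

```text
board far (np.float32(-0.013268596), np.float32(113.68128), np.float32(0.0395813))
bright edge outer (np.float32(-0.012729356), np.float32(138.42648), np.float32(0.15524292))
blue border (np.float32(-0.012148527), np.float32(146.71826), np.float32(0.022750854))
dL [(-45, 63), (-25, 67), (-5, 70), (14, 71), (35, 69), (55, 65), (75, 61), (95, 62), (115, 63), (135, 64), (155, 64), (175, 64), (195, 61), (215, 59)]
dL [238.67786293 133.47291702   8.08836017] 118.30253495222001
dR [(-55, 64), (-35, 60), (-14, 61), (5, 61), (25, 63), (45, 61), (65, 60), (85, 60), (105, 58), (125, 62), (145, 67), (165, 70), (185, 67), (205, 69), (225, 67)]
dR [325.18823465 132.27523434   7.9737818 ] 84.58114566567781
hole 233.83290248295432 158.80201601570832
hole 329.8706914992858 157.42723498640063
```

The board, the dowel line and the bracket all agree to about 1 mrad, which is under 0.1 mm across the dowels. The hand is clear, so I'm handing in.

```bash
python3 -c "
from station import ctrl
print(ctrl.hand_in())"
```

```text
the job is handed in; nothing more can be done
None
```

The bracket lies flat on the jig, released and handed in at about 24 s. I pressed it first on both dowels (13.5 N), then on the end stop (17.4 N), sliding friction included; no gap showed at any of the three.

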